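Free the rusted bolt of the reject bin

ROBOT

A 6-joint arm with a two-finger parallel gripper is mounted at the origin on the work surface. World frame = base frame: x ahead of the robot, y to its left, z up, the work surface at z = 0. Lengths are in mm, angles in rad, forces in N, time in s.
With the tool pointing down it reaches from about 275 to 975 mm from the base axis. Payload 8.4 kg.
Tool frame: the origin (TCP) lies between the finger pads; the fingertips stand 19 mm ahead of it and the grasp point (between the pads) is the TCP (manip.nose_length is the x of the fingertips in the tool frame, in mm); x points along the fingers, z is the direction in which the jaws open and shut, and the axes are right-handed (so a half turn about x gives the same grasp; the last joint's range is limited). The gripper opens to 92 mm and grips with 3 to 60 N. Pads are 20 mm wide; open, the fingers measure 128 mm over their backs; the gripper's body (75 mm by 189 mm) begins 69 mm behind the grasp point.
Start: joints at [-0.002, 0.353, 1.633, -0, 1.155, -0.002], TCP at [625.002, -0, 233.583] pointing down, gripper open.
Joint ranges: [-2.63, 2.63], [-0.92, 2.1], [0.06, 2.66], [-1.3, 4.44], [0, 2.69], [-3.02, 3.02]. Speed limits (rad/s): [2.22, 2.22, 2.79, 3.14, 3.14, 3.14].

INTERFACE

Orientations are given as a unit quaternion [w, x, y, z].
In Python, from bench import telemetry, snapshot, get_calibration, job, manip gives the robot as it stands.
- The arm moves only by the shell command python3 -m crank 'ROWS' [OPENING] [FORCE]. ROWS is JSON, one flat list of numbers, 4 for each row, row after row: the shift along the tool's x, y, z in mm, then the turn about the tool's x in rad. A call has 1 to 8 rows; each row shifts and turns the commanded pose from where the row before left it, along the tool's axes as they then stand; what a row does not reach is not made up. A row lasts 1/8 s, in which the tool goes at most 62.5 mm and 10.7 degrees, less where a joint would pass 70% of its speed; a pose out of reach is approached as far as the arm can. A call is refused whole if a number of a shift passes 62.5 or a number of a turn 0.188, either way. A call with a gripper value outside its range is refused whole. OPENING is the opening, from 0 (shut) to 1 (fully open), set as the call begins (- or left out, the last holds). The fingers move at their own pace and stop on an object; FORCE is the grip in N (left out, the last holds). Time passes only in rows, so rows that do not move let the fingers close. It gives the time, the measured TCP pose, the force and the opening at its end, in the units of the state.
- telemetry.get_state(): the state, without advancing time (a new reading comes with each control period).
- snapshot(name): name is "scene" or "side" or "wrist"; returns the picture (480x640x3 uint8, red, green, blue); there is no depth.
- get_calibration(name): a dict with "fx", "fy", "cx", "cy" (pixels), "extrinsics" (4x4, takes a point from camera to world coordinates). Camera axes: x right, y down, z forward; pixel columns grow to the right and rows downward; lengths in mm; the calibration is good to about 2 mm. The wrist camera is an equidistant fisheye: a pixel r from the principal point sees the ray r / f radians off the axis. A picture is of the moment at which its call begins: read the wrist's pose just before it. get_calibration takes no time and is no camera call; for the wrist camera it gives the pose at the moment of the call.
- job.hand_in(): hands the job in, once; it reports no verdict.
The state is a dict: "time": time; "joint_positions": joint angles; "dq": joint speeds; "tau": joint torques, N m; "position": TCP position; "tcp_rot": TCP orientation; "wrist_force": force on the tool from outside, world axes, zero at the start; "torque": the same for the moment, N m; "finger_gap": finger opening in mm.
Only numpy, scipy, OpenCV 4.12 (cv2) and the standard library are available. Lean on these libraries where they do the work, as an engineer would, in place of code of your own. Each camera call takes 0.05 s, during which the arm holds its last target.

TASK

The slide bolt that locks the shutter of the machine's reject bin has rusted stiff. Work it loose by its knob with short back-and-forth strokes, without forcing it where it jams, until it runs and is drawn fully back; then slide the shutter fully open. Leave the lens, the jar and the screwdriver where they are.

Things in the scene. Friction and masses are not known exactly. Their poses are not given: they have to be found in the camera images.
- bin: Grey sheet-steel reject bin fixed to the table, 250 mm along its x, 310 mm along its y, 80 mm high. Origin at table height, 110 mm in from its near (-x) wall and 140 mm in from its right (-y) wall. x points away from the robot (turned up to 0.35 rad either way), y left, z up. On its flat top (deck) lie the bolt and guide (left part) and the shutter (right part).
- guide: Rust-brown block fixed on the deck, in which the bolt slides: 70 mm along the bin's x, 50 mm along y, 27 mm high. Origin on the deck, middle of its right face. Rust inside stops the bolt dead on its first pulls, at about 0.012 to 0.028 m; more force does not help, strokes do (see joint). Pulling or pushing the jammed bolt with over 45 N (wedging: 110 N on the guide) is forcing.
- bolt_knob (a point): Centre of the top face of the bolt's upright round knob: rust brown, 18 mm in diameter, top 60 mm above the deck (140 mm above the table). With the bolt home its centre is 45 mm from the guide's left face; drawing the bolt moves it away from the guide. The 13 mm rod, axis 14 mm above the deck, runs along the bin's y from the knob through the guide into the shutter's keeper.
- bolt (a joint): Bolt travel (m) along the bin's +y: 0 home, 0.050 drawn (end stop), clear of the keeper at 0.034; starts at 0.008 to 0.011. Rubs with 4 N. Pull until it stops (12 to 18 N is enough), push home until it stops (under 0.0015), pull again: each full stroke lets it out 3 mm more; after 2 to 5 it runs freely past 0.028 to its end stop. Half strokes that miss either stop gain nothing.
- shutter_knob (a point): Centre of the top face of the shutter's upright black round knob, 18 mm in diameter (flange 28 mm wide, 4 mm high, at its foot), 45 mm high, top 130 mm above the table. The steel plate, 115 by 113 mm, has its top 5 mm above the deck. At its left edge stands the 30 mm high rust-brown keeper that the rod enters, its nearest side 47 mm from the knob's centre along y.
- shutter (a joint): Travel of the shutter in m along the bin's +x (away from the robot): 0 closed, 0.100 fully open (end stop). It slides with about 3 N once the bolt is clear of the keeper, and is blocked before.
- objective: Loose dark steel microscope lens barrel standing upright on the table left of the bin, 34 mm in diameter, 48 mm high; origin at the centre of its underside.
- jar: Loose amber jar standing upright on the table left of the bin, 52 mm in diameter, 70 mm high; origin at the centre of its underside.
- driver: Loose screwdriver with a green handle lying on the table right of the bin, 160 mm long along its x; origin at the middle, underneath.

How it is judged:
By the outcome, as a careful person would: the job done as asked, in the order asked, and still so for the second after the job is handed in, with the robot touching nothing.
It also fails if it takes over 58 s, if anything falls off the work surface, if the arm or the gripper's body presses on something with over 40 N, if the wrist force passes 120 N, or if a joint passes its speed limit or range.

## Working session

There is one attempt and no reset: what is moved stays moved. The work goes in short steps, Python scripts to look and compute and a shell command to move; the robot and the scene stay as the last step left them, time stands still between calls to the robot, and variables do not carry over. Pictures are saved under pics/ and viewed, and the job is handed in when it is done.

```bash
mkdir -p pics; ls; python3 - <<'E'
from bench import telemetry, snapshot, get_calibration, manip
import cv2
print(telemetry.get_state()); print([a for a in dir(manip) if a[0]!='_'], manip.nose_length)
for n in ("scene","side"):
    im=snapshot(n); cv2.imwrite(f"pics/{n}0.png",im[:,:,::-1]); print(n,get_calibration(n))
E
```

```text
pics
{'time': 0.0, 'joint_positions': array([-2.41150140e-03,  3.53646190e-01,  1.63414601e+00, -2.95298179e-05,
        1.15516318e+00, -2.40288774e-03]), 'dq': array([ 0.00063592,  0.00059403,  0.00215027,  0.00202476, -0.0006117 ,
        0.00084408]), 'tau': array([-2.43486713e-03, -5.93846583e+01, -3.34216332e+01,  6.94100303e-02,
        2.34022352e-02, -1.15005114e-04]), 'position': array([ 6.24532584e+02, -1.52558687e-02,  2.32859804e+02]), 'tcp_rot': array([ 7.06624797e-01, -9.56541645e-06,  7.07588437e-01, -7.21218445e-06]), 'wrist_force': array([ 0.07738521, -0.34602896, -0.30712095]), 'torque': array([ 0.0228653 , -0.00982504,  0.00251307]), 'finger_gap': 92.35667325354034}
['Unreachable', 'nose_length'] 19.0
scene {'fx': 621.876977591231, 'fy': 621.876977591231, 'cx': 328.81197592867886, 'cy': 250.7742293299054, 'extrinsics': array([[ 8.73299606e-02,  7.53632281e-01, -6.51469004e-01,
         1.26884621e+03],
       [ 9.96098120e-01, -5.77057883e-02,  6.67725777e-02,
        -2.15093771e+01],
       [ 1.27284376e-02, -6.54758297e-01, -7.55731143e-01,
         8.84348100e+02],
       [ 0.00000000e+00,  0.00000000e+00,  0.00000000e+00,
         1.00000000e+00]])}
side {'fx': 456.7661446521318, 'fy': 456.7661446521318, 'cx': 320.7859748704542, 'cy': 233.96725210205955, 'extrinsics': array([[-9.69455681e-01, -1.31282097e-01,  2.07173103e-01,
         3.96480542e+02],
       [-2.45238558e-01,  5.31617182e-01, -8.10704152e-01,
         8.84252344e+02],
       [-3.70583999e-03, -8.36748578e-01, -5.47574729e-01,
         6.57264550e+02],
       [ 0.00000000e+00,  0.00000000e+00,  0.00000000e+00,
         1.00000000e+00]])}
```

View pics/scene0.png

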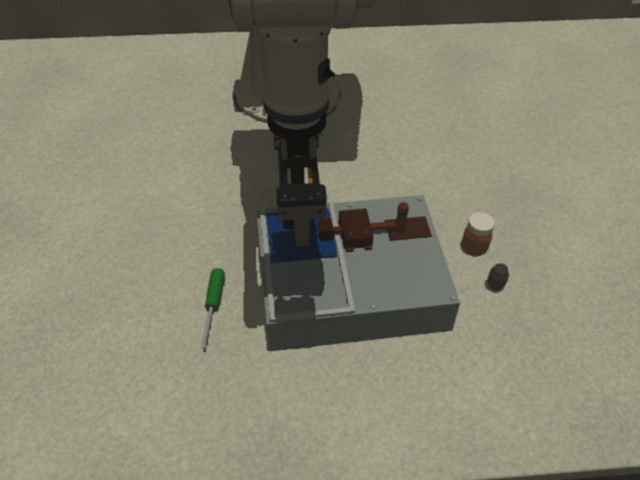

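View pics/side0.png

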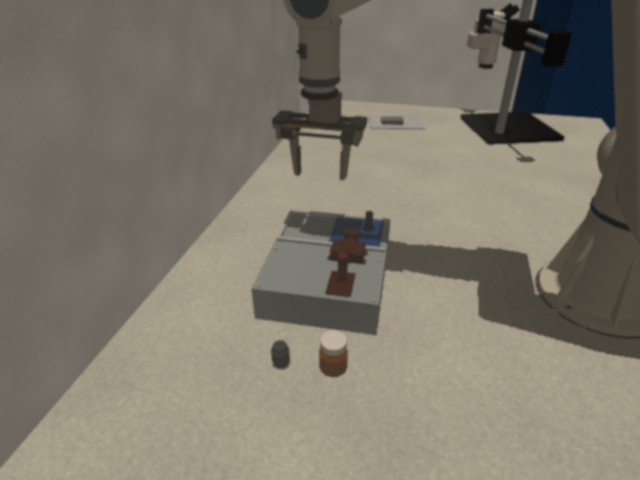

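```bash
cat > h.py <<'E'
import numpy as np, cv2
from bench import get_calibration
def ray(name,u,v,z,cal=None):
    c=cal or get_calibration(name); E=np.array(c["extrinsics"])
    x=(u-c["cx"])/c["fx"]; y=(v-c["cy"])/c["fy"]
    if name=="wrist":
        r=np.hypot(x,y); s=np.sin(r)/max(r,1e-9); d=np.array([x*s,y*s,np.cos(r)])
    else: d=np.array([x,y,1.])
    d=E[:3,:3]@d; o=E[:3,3]
    return o+d*(z-o[2])/d[2]
def proj(name,p,cal=None):
    c=cal or get_calibration(name); E=np.array(c["extrinsics"])
    q=E[:3,:3].T@(np.asarray(p,float)-E[:3,3])
    if name=="wrist":
        r=np.hypot(q[0],q[1]); t=np.arctan2(r,q[2]); q=np.array([q[0]/r*t,q[1]/r*t,1])
    return np.array([c["fx"]*q[0]/q[2]+c["cx"],c["fy"]*q[1]/q[2]+c["cy"]])
E
python3 - <<'E'
import cv2
a=cv2.imread('pics/scene0.png')[185:345,250:470]; cv2.imwrite('pics/scene0z.png',cv2.resize(a,(792,576),interpolation=cv2.INTER_CUBIC))
a=cv2.imread('pics/side0.png')[195:335,240:410]; cv2.imwrite('pics/side0z.png',cv2.resize(a,(680,560),interpolation=cv2.INTER_CUBIC))
E
```

```text
(no output)
```

View pics/scene0z.png

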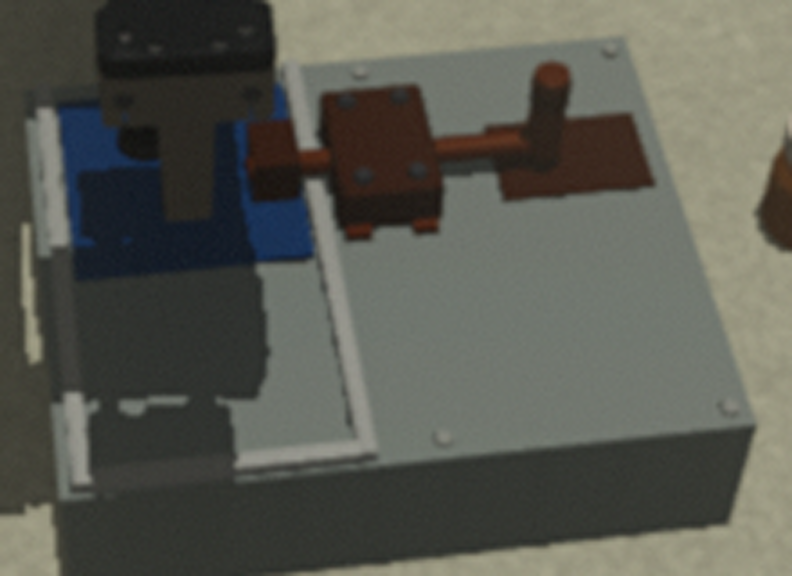

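View pics/side0z.png

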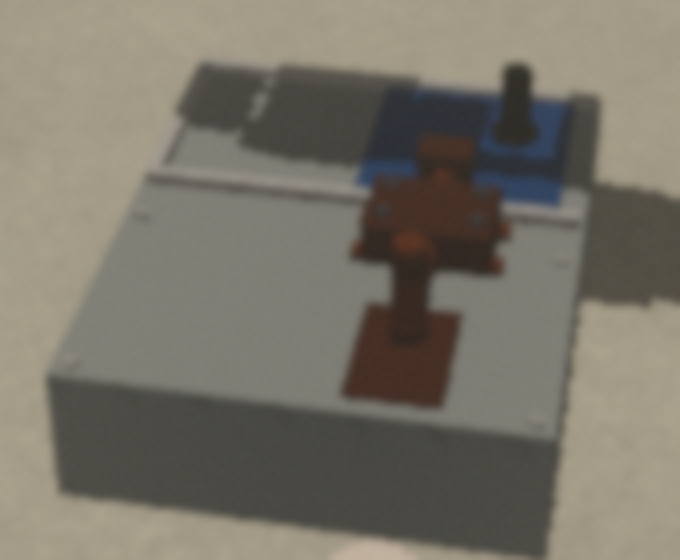

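```bash
python3 - <<'E'
from h import *
NL=ray('scene',424.2,195.6,80);FL=ray('scene',458.9,303.1,80);FR=ray('scene',267.2,323.9,80)
print(NL,FL,FR)
print(np.linalg.norm(NL-FL),np.linalg.norm(FL-FR),np.arctan2(*(FL-NL)[[1,0]]),np.arctan2(-(FL-FR)[0],(FL-FR)[1]))
print('side corners',ray('side',252,289,80),ray('side',379.2,305,80))
print('knob',ray('scene',403,206,140),ray('side',343,255.5,140))
print('shut',ray('side',369.2,212.5,130))
E
```

```text
[453.80298069 238.26519556  80.        ] [701.7455535  247.50241729  80.        ] [717.65259953 -58.83473793  80.        ]
248.11458174676767 306.74987658551265 0.03723826656595798 0.05188000131645069
side corners [697.083433   251.83859069  80.        ] [449.91685252 237.85258008  80.        ]
knob [536.87790665 178.25355145 140.        ] [531.99491933 181.67411525 140.        ]
shut [511.1170734  -8.9791785 130.       ]
```

```bash
python3 -m crank '[0,0,0,0.18, 0,0,0,0.18, 0,0,0,0.18, 0,0,0,0.18, 0,0,0,0.18, 0,0,0,0.18, 0,0,0,0.18, 0,0,0,0.18]' 0.45 40; python3 -m crank '[0,0,0,0.083, 0,-20,-30,0, 0,-20,-46,0, 0,-20,-46,0, 0,-20,-42,0, 0,0,-20,0, 0,0,0,0]'; python3 - <<'E'
from bench import telemetry, snapshot, get_calibration
import cv2,pickle
c=get_calibration('wrist'); pickle.dump(c,open('w1.pkl','wb'))
for n in ('wrist','scene','side'): cv2.imwrite(f'pics/{n}1.png',snapshot(n)[:,:,::-1])
print(telemetry.get_state(),c)
E
```

```text
time: 1.1
position: [624.7, -0.0, 233.2]
tcp_rot: [0.53, 0.468, 0.53, -0.468]
wrist_force: [-0.1, 0.7, -0.3]
finger_gap: 40.8
time: 1.98
position: [536.7, 180.8, 233.5]
tcp_rot: [0.512, 0.487, 0.512, -0.487]
wrist_force: [1.1, -0.2, -0.1]
finger_gap: 41.4
{'time': 2.125, 'joint_positions': array([ 3.19314437e-01,  2.62035590e-01,  1.76174335e+00, -5.27188685e-04,
        1.11811010e+00,  1.84321809e+00]), 'dq': array([-0.00619725, -0.00147743,  0.00326927,  0.00289311, -0.00045899,
        0.00440127]), 'tau': array([ 8.00398774e-01, -5.22635722e+01, -3.28614664e+01,  3.16501292e-02,
       -8.34073755e-02, -3.25155830e-03]), 'position': array([536.88266965, 178.91872408, 233.37970432]), 'tcp_rot': array([ 0.51173959,  0.48791017,  0.51154229, -0.48825275]), 'wrist_force': array([ 1.25554572, -0.18023406, -0.75815138]), 'torque': array([0.07562318, 0.04328478, 0.0076552 ]), 'finger_gap': 41.68093966278124} {'fx': 371.64829954431775, 'fy': 371.64829954431775, 'cx': 320.11357762361797, 'cy': 235.58415544345578, 'extrinsics': array([[ 5.14240519e-02, -9.57984365e-01, -2.82172859e-01,
         6.16729588e+02],
       [-9.98676908e-01, -4.93360138e-02, -1.45048796e-02,
         1.84997602e+02],
       [-2.58362197e-05,  2.82545418e-01, -9.59253921e-01,
         3.84455537e+02],
       [ 0.00000000e+00,  0.00000000e+00,  0.00000000e+00,
         1.00000000e+00]])}
```

View pics/wrist1.png

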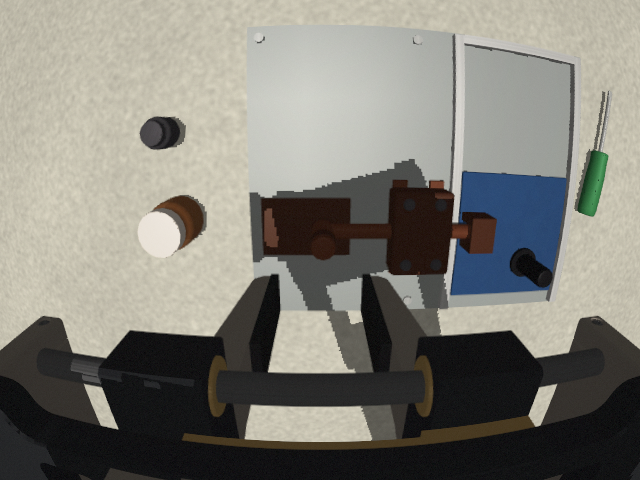

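View pics/scene1.png

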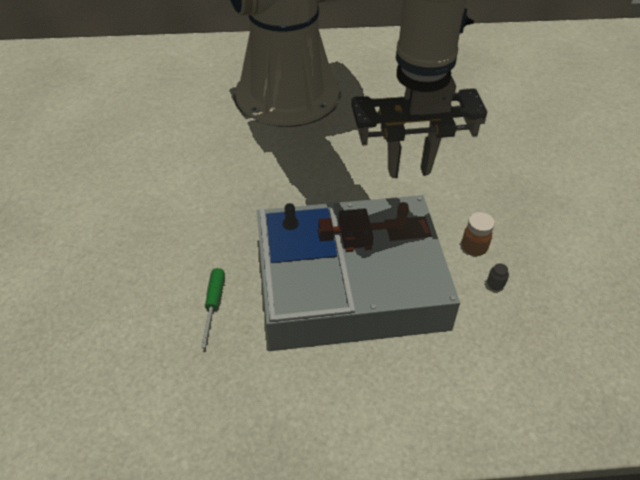

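```bash
python3 - <<'E'
from h import *
import pickle
c=pickle.load(open('w1.pkl','rb')); im=cv2.imread('pics/wrist1.png')
cv2.imwrite('pics/w1z.png',cv2.resize(im[180:310,240:440],(800,520),interpolation=cv2.INTER_CUBIC))
cv2.imwrite('pics/w1y.png',cv2.resize(im[20:310,430:590],(440,598*290//290),interpolation=cv2.INTER_CUBIC))
P=lambda u,v,z:ray('wrist',u,v,z,c)
print('knob',P(322,247,140),'shut',P(543,274,130))
a,b=P(248,28,80),P(577,57,85); n=P(257,305,80)
print(a,b,n)
print('scene knob shut',ray('scene',290,207,130))
E
```

```text
knob [536.66139146 179.57355495 140.        ] shut [517.72133542  -9.06631609 130.        ]
[700.72854212 248.33280071  80.        ] [715.87789122 -51.74478298  85.        ] [457.35081074 235.2305482   80.        ]
scene knob shut [514.99595535 -12.30666014 130.        ]
```

View pics/w1z.png

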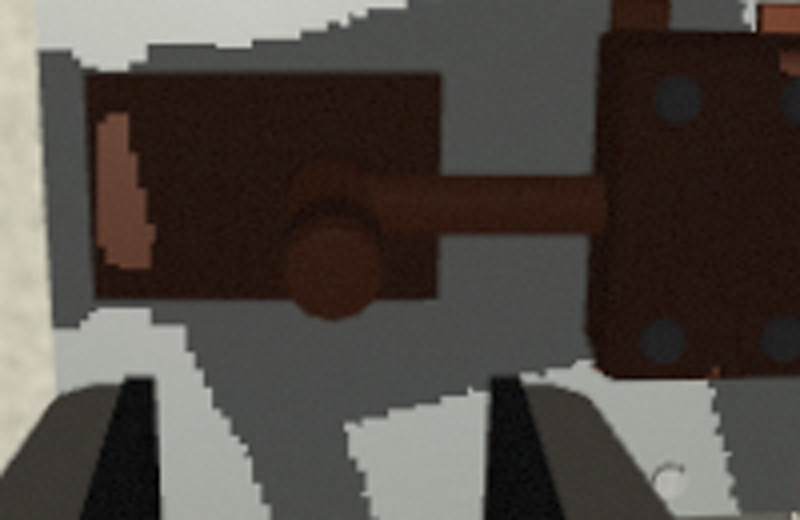

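```bash
python3 -m crank '[30,0,0,0, 30,0,0,0, 25,0,0,0, 18,0,0,0, 0,0,0,0, 0,0,0,0]'; python3 -m crank '[0,0,0,0, 0,0,0,0, 0,0,0,0, 0,0,0,0, 0,0,0,0, 0,0,0,0]' 0.1 50
```

```text
time: 2.88
position: [537.0, 179.8, 131.3]
tcp_rot: [0.512, 0.488, 0.512, -0.488]
wrist_force: [-0.2, -0.1, 0.8]
finger_gap: 41.3
time: 3.62
position: [536.6, 179.9, 131.1]
tcp_rot: [0.512, 0.488, 0.512, -0.488]
wrist_force: [-0.5, -3.1, 5.9]
finger_gap: 16.7
```

```bash
python3 -m crank '[0,0,-1.5,0, 0,0,-1.5,0, 0,0,0,0]';python3 -m crank '[0,0,-1.5,0, 0,0,0,0]';
```

```text
time: 4.0
position: [536.5, 182.7, 131.1]
tcp_rot: [0.512, 0.488, 0.512, -0.488]
wrist_force: [-0.3, -3.8, 6.7]
finger_gap: 16.9
time: 4.25
position: [536.4, 184.1, 131.1]
tcp_rot: [0.512, 0.488, 0.512, -0.488]
wrist_force: [-0.3, -3.4, 6.8]
finger_gap: 17.0
```

```bash
python3 -m crank '[0,0,-1.5,0, 0,0,0,0]';python3 -m crank '[0,0,-1.5,0, 0,0,0,0]'
```

```text
time: 4.5
position: [536.3, 185.6, 131.1]
tcp_rot: [0.512, 0.488, 0.512, -0.488]
wrist_force: [0.1, -4.3, 5.3]
finger_gap: 17.1
time: 4.75
position: [536.2, 187.1, 131.1]
tcp_rot: [0.512, 0.488, 0.512, -0.488]
wrist_force: [-0.4, -3.6, 7.0]
finger_gap: 16.9
```

```bash
python3 -m crank '[0,0,-1.5,0, 0,0,0,0]';python3 -m crank '[0,0,-1,0, 0,0,0,0]'
```

```text
time: 5.0
position: [536.2, 187.9, 131.1]
tcp_rot: [0.513, 0.487, 0.511, -0.488]
wrist_force: [0.5, -8.1, 7.6]
finger_gap: 17.0
time: 5.25
position: [536.2, 188.1, 131.1]
tcp_rot: [0.513, 0.487, 0.511, -0.488]
wrist_force: [0.2, -12.3, 8.2]
finger_gap: 17.0
```

```bash
python3 -m crank '[0,0,-0.7,0, 0,0,0,0]'; python3 -m crank '[0,0,5,0, 0,0,5,0, 0,0,5,0, 0,0,0,0]'
```

```text
time: 5.5
position: [536.2, 188.2, 131.1]
tcp_rot: [0.513, 0.487, 0.511, -0.488]
wrist_force: [0.7, -14.5, 8.8]
finger_gap: 16.9
time: 6.0
position: [536.8, 176.0, 131.1]
tcp_rot: [0.512, 0.488, 0.512, -0.488]
wrist_force: [-1.4, 0.6, 5.8]
finger_gap: 16.9
```

```bash
python3 -m crank '[0,0,2,0, 0,0,1.5,0, 0,0,0,0]'; python3 -m crank '[0,0,1.5,0, 0,0,0,0]'
```

```text
time: 6.38
position: [537.0, 173.0, 131.1]
tcp_rot: [0.512, 0.489, 0.512, -0.487]
wrist_force: [-1.4, 3.3, 5.0]
finger_gap: 16.7
time: 6.62
position: [537.1, 171.6, 131.1]
tcp_rot: [0.512, 0.489, 0.512, -0.487]
wrist_force: [-1.0, 3.5, 4.6]
finger_gap: 16.7
```

```bash
python3 -m crank '[0,0,1.5,0, 0,0,0,0]'; python3 -m crank '[0,0,1,0, 0,0,0,0]'
```

```text
time: 6.88
position: [537.1, 170.1, 131.1]
tcp_rot: [0.512, 0.489, 0.512, -0.487]
wrist_force: [-2.4, 3.8, 6.2]
finger_gap: 16.8
time: 7.12
position: [537.2, 169.1, 131.1]
tcp_rot: [0.512, 0.489, 0.512, -0.487]
wrist_force: [-1.2, 3.7, 5.7]
finger_gap: 17.1
```

```bash
python3 -m crank '[0,0,1.5,0, 0,0,0,0]'; python3 -m crank '[0,0,1,0, 0,0,0,0]'
```

```text
time: 7.38
position: [537.2, 168.5, 131.1]
tcp_rot: [0.511, 0.489, 0.512, -0.487]
wrist_force: [-1.9, 8.5, 4.8]
finger_gap: 17.0
time: 7.62
position: [537.2, 168.4, 131.2]
tcp_rot: [0.511, 0.49, 0.512, -0.487]
wrist_force: [-3.3, 14.4, 4.1]
finger_gap: 16.7
```

```bash
python3 -m crank '[0,0,-5,0, 0,0,-6,0, 0,0,-6,0, 0,0,-6,0, 0,0,0,0]'; python3 -m crank '[0,0,-2,0, 0,0,-1.5,0, 0,0,0,0]'
```

```text
time: 8.25
position: [536.2, 188.8, 131.1]
tcp_rot: [0.512, 0.488, 0.512, -0.488]
wrist_force: [-0.7, -1.4, 7.6]
finger_gap: 17.0
time: 8.62
position: [536.1, 190.9, 131.1]
tcp_rot: [0.513, 0.487, 0.511, -0.488]
wrist_force: [-0.5, -8.2, 7.2]
finger_gap: 16.9
```

Jam now at about 191 (3 mm further). Seat it, then go home.

```bash
python3 -m crank '[0,0,-1.5,0, 0,0,0,0]'; python3 -m crank '[0,0,-0.5,0, 0,0,0,0]'
```

```text
time: 8.88
position: [536.0, 191.3, 131.1]
tcp_rot: [0.513, 0.487, 0.511, -0.488]
wrist_force: [1.0, -14.5, 9.4]
finger_gap: 17.1
time: 9.12
position: [536.0, 191.4, 131.1]
tcp_rot: [0.513, 0.487, 0.511, -0.489]
wrist_force: [1.0, -16.4, 9.7]
finger_gap: 16.9
```

```bash
python3 -m crank '[0,0,6,0, 0,0,7,0, 0,0,7,0, 0,0,4,0, 0,0,2,0, 0,0,0,0]'; python3 -m crank '[0,0,1.5,0, 0,0,1,0, 0,0,0,0]'
```

```text
time: 9.88
position: [537.2, 168.8, 131.1]
tcp_rot: [0.512, 0.489, 0.512, -0.487]
wrist_force: [-0.9, 2.5, 5.8]
finger_gap: 16.9
time: 10.25
position: [537.2, 168.4, 131.1]
tcp_rot: [0.511, 0.49, 0.512, -0.487]
wrist_force: [-3.1, 14.0, 3.2]
finger_gap: 16.8
```

Home again. Next pull expected to stop near 194 (or run free).

```bash
python3 -m crank '[0,0,-5,0, 0,0,-7,0, 0,0,-7,0, 0,0,-6,0, 0,0,0,0]'; python3 -m crank '[0,0,-2,0, 0,0,-1.5,0, 0,0,-1,0, 0,0,0,0]'
```

```text
time: 10.88
position: [536.1, 190.8, 131.1]
tcp_rot: [0.512, 0.488, 0.512, -0.488]
wrist_force: [-0.8, -1.7, 7.1]
finger_gap: 16.7
time: 11.38
position: [535.9, 193.8, 131.1]
tcp_rot: [0.513, 0.487, 0.511, -0.488]
wrist_force: [0.7, -7.9, 8.2]
finger_gap: 17.1
```

```bash
python3 -m crank '[0,0,-1.5,0, 0,0,0,0]'; python3 -m crank '[0,0,-0.5,0, 0,0,0,0]'
```

```text
time: 11.62
position: [535.9, 194.3, 131.1]
tcp_rot: [0.513, 0.487, 0.511, -0.488]
wrist_force: [1.1, -14.4, 9.0]
finger_gap: 16.8
time: 11.88
position: [535.8, 194.3, 131.1]
tcp_rot: [0.513, 0.487, 0.511, -0.489]
wrist_force: [0.6, -17.4, 9.8]
finger_gap: 17.0
```

```bash
python3 -m crank '[0,0,6,0, 0,0,8,0, 0,0,8,0, 0,0,5,0, 0,0,2,0, 0,0,0,0]'; python3 -m crank '[0,0,1.5,0, 0,0,1,0, 0,0,0,0]'
```

```text
time: 12.62
position: [537.2, 168.8, 131.1]
tcp_rot: [0.512, 0.489, 0.512, -0.487]
wrist_force: [-0.5, 2.8, 5.6]
finger_gap: 17.1
time: 13.0
position: [537.3, 168.4, 131.2]
tcp_rot: [0.511, 0.49, 0.512, -0.487]
wrist_force: [-2.5, 14.2, 3.1]
finger_gap: 17.1
```

```bash
python3 -m crank '[0,0,-5,0, 0,0,-8,0, 0,0,-8,0, 0,0,-7,0, 0,0,0,0]'; python3 -m crank '[0,0,-2,0, 0,0,-1.5,0, 0,0,-1,0, 0,0,0,0]'
```

```text
time: 13.62
position: [535.9, 193.9, 131.1]
tcp_rot: [0.512, 0.488, 0.512, -0.488]
wrist_force: [-1.2, -0.5, 6.2]
finger_gap: 16.8
time: 14.12
position: [535.7, 196.8, 131.1]
tcp_rot: [0.513, 0.487, 0.511, -0.488]
wrist_force: [0.3, -8.7, 8.0]
finger_gap: 16.8
```

```bash
python3 -m crank '[0,0,-1.5,0, 0,0,0,0]'; python3 -m crank '[0,0,-0.5,0, 0,0,0,0]'
```

```text
time: 14.38
position: [535.7, 197.3, 131.1]
tcp_rot: [0.513, 0.487, 0.511, -0.488]
wrist_force: [0.9, -14.5, 9.7]
finger_gap: 16.9
time: 14.62
position: [535.7, 197.4, 131.1]
tcp_rot: [0.513, 0.487, 0.511, -0.489]
wrist_force: [-0.2, -16.1, 10.0]
finger_gap: 16.6
```

Still jammed, at about 28.7 mm. Out 34.5; back 34.5.

```bash
python3 -m crank '[0,0,6,0, 0,0,9,0, 0,0,9,0, 0,0,6,0, 0,0,2,0, 0,0,0,0]'; python3 -m crank '[0,0,1.5,0, 0,0,1,0, 0,0,0,0]'
```

```text
time: 15.38
position: [537.2, 168.8, 131.1]
tcp_rot: [0.512, 0.489, 0.512, -0.487]
wrist_force: [-1.5, 2.6, 5.2]
finger_gap: 16.8
time: 15.75
position: [537.2, 168.4, 131.2]
tcp_rot: [0.511, 0.49, 0.512, -0.487]
wrist_force: [-2.3, 14.3, 4.3]
finger_gap: 17.0
```

```bash
python3 -m crank '[0,0,-5,0, 0,0,-9,0, 0,0,-9,0, 0,0,-8,0, 0,0,0,0]'; python3 -m crank '[0,0,-2,0, 0,0,-1.5,0, 0,0,-1,0, 0,0,0,0]'
```

```text
time: 16.38
position: [535.8, 197.1, 131.1]
tcp_rot: [0.512, 0.488, 0.512, -0.488]
wrist_force: [-2.2, 0.6, 6.6]
finger_gap: 16.6
time: 16.88
position: [535.6, 200.8, 131.1]
tcp_rot: [0.512, 0.488, 0.512, -0.488]
wrist_force: [-1.1, -2.8, 7.2]
finger_gap: 16.7
```

```bash
python3 -m crank '[0,0,-2,0, 0,0,-1.5,0, 0,0,0,0]'; python3 -m crank '[0,0,-2,0, 0,0,0,0]'
```

```text
time: 17.25
position: [535.4, 204.3, 131.1]
tcp_rot: [0.512, 0.488, 0.512, -0.488]
wrist_force: [-0.5, -2.3, 7.3]
finger_gap: 16.7
time: 17.5
position: [535.3, 206.3, 131.1]
tcp_rot: [0.512, 0.488, 0.512, -0.488]
wrist_force: [-1.0, -3.6, 7.0]
finger_gap: 16.9
```

```bash
python3 -m crank '[0,0,-3,0, 0,0,-3,0, 0,0,-3,0, 0,0,0,0]'; python3 -m crank '[0,0,-2,0, 0,0,-2,0, 0,0,0,0]'
```

```text
time: 18.0
position: [534.8, 215.5, 131.1]
tcp_rot: [0.512, 0.488, 0.512, -0.488]
wrist_force: [-1.2, -2.2, 7.8]
finger_gap: 16.7
time: 18.38
position: [534.6, 218.7, 131.1]
tcp_rot: [0.513, 0.487, 0.511, -0.488]
wrist_force: [-1.4, -6.7, 8.4]
finger_gap: 17.0
```

```bash
python3 -m crank '[0,0,-1.5,0, 0,0,0,0]'; python3 -m crank '[0,0,-0.5,0, 0,0,0,0]'
```

```text
time: 18.62
position: [534.6, 218.8, 131.1]
tcp_rot: [0.513, 0.487, 0.511, -0.489]
wrist_force: [0.8, -14.7, 9.0]
finger_gap: 17.0
time: 18.88
position: [534.6, 218.8, 131.1]
tcp_rot: [0.513, 0.486, 0.511, -0.489]
wrist_force: [-0.1, -16.0, 10.4]
finger_gap: 17.0
```

```bash
python3 -m crank '[0,0,2.5,0, 0,0,0,0]'; python3 -m crank '[0,0,0,0, 0,0,0,0, 0,0,0,0, 0,0,0,0]' 0.45; python3 -m crank '[-15,0,0,0, -30,0,0,0, -30,0,0,0, -15,0,0,0, 0,0,0,0]'; python3 - <<'E'
from bench import telemetry, snapshot, get_calibration
import cv2,pickle
c=get_calibration('wrist'); pickle.dump(c,open('w2.pkl','wb'))
for n in ('wrist','scene','side'): cv2.imwrite(f'pics/{n}2.png',snapshot(n)[:,:,::-1])
print(telemetry.get_state()['position'])
E
```

```text
time: 19.12
position: [534.7, 218.6, 131.1]
tcp_rot: [0.512, 0.488, 0.512, -0.488]
wrist_force: [-0.1, -3.8, 7.1]
finger_gap: 17.0
time: 19.62
position: [534.4, 219.2, 130.4]
tcp_rot: [0.512, 0.488, 0.512, -0.488]
wrist_force: [0.5, 0.0, 0.4]
finger_gap: 41.7
time: 20.25
position: [535.0, 219.4, 221.8]
tcp_rot: [0.512, 0.489, 0.511, -0.487]
wrist_force: [-0.9, -0.3, 0.0]
finger_gap: 41.1
[533.80600798 218.8806902  219.53489559]
```

View pics/wrist2.png

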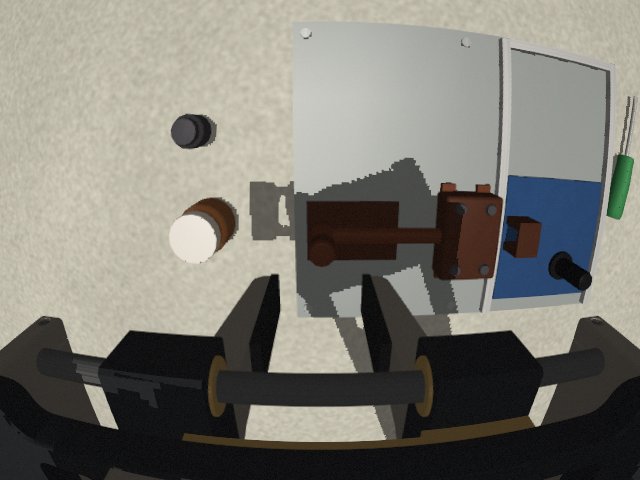

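View pics/scene2.png

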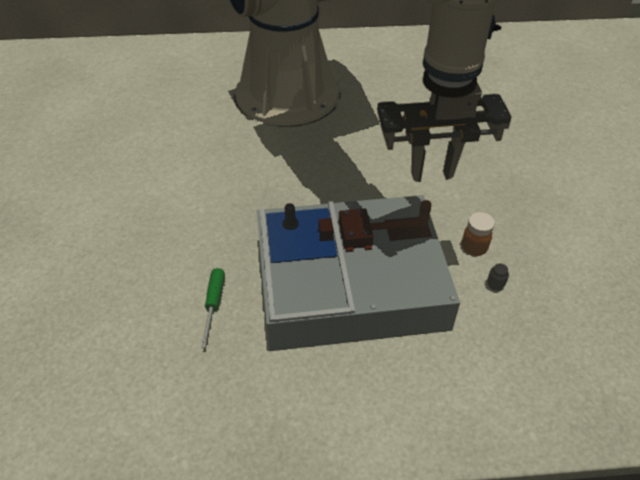

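```bash
python3 - <<'E'
from h import *
a=cv2.imread('pics/scene2.png')[190:240,265:325]; b=cv2.imread('pics/side2.png')[195:245,345:405]
r=lambda x:cv2.resize(x,(390,325),interpolation=cv2.INTER_CUBIC)
cv2.imwrite('pics/sk.png',np.clip(np.hstack([r(a),r(b)])*1.8,0,255))
E
```

```text
[ WARN:0@0.318] global loadsave.cpp:1063 imwrite_ Unsupported depth image for selected encoder is fallbacked to CV_8U.
```

View pics/sk.png

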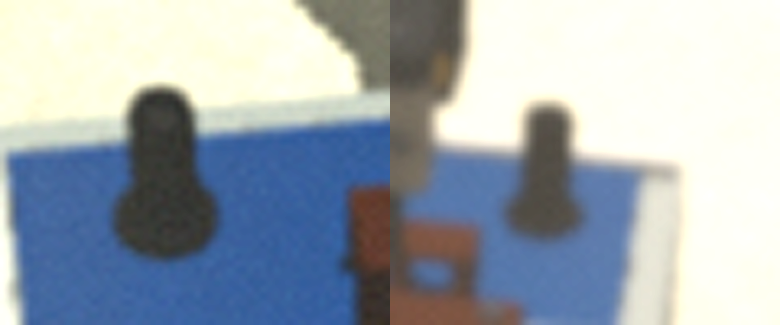

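```bash
python3 -m crank '[0,-3,30,0, 0,-8,45,0, 0,-8,45,0, 0,-8,45,0, 0,-3.5,40,0, 0,0,24,0, 0,0,0,0, 0,0,0,0]'; python3 - <<'E'
from bench import telemetry, snapshot, get_calibration
import cv2,pickle
c=get_calibration('wrist'); pickle.dump(c,open('w3.pkl','wb'))
for n in ('wrist',): 
  im=snapshot(n)[:,:,::-1];cv2.imwrite(f'pics/{n}3.png',im)
  cv2.imwrite('pics/w3z.png',cv2.resize(im[180:330,240:440],(800,600)))
print(telemetry.get_state()['position'])
E
```

```text
time: 21.4
position: [514.5, -10.6, 219.9]
tcp_rot: [0.511, 0.488, 0.512, -0.488]
wrist_force: [-0.7, 0.1, -0.0]
finger_gap: 41.4
[514.6720427  -10.32165805 220.08944855]
```

View pics/w3z.png

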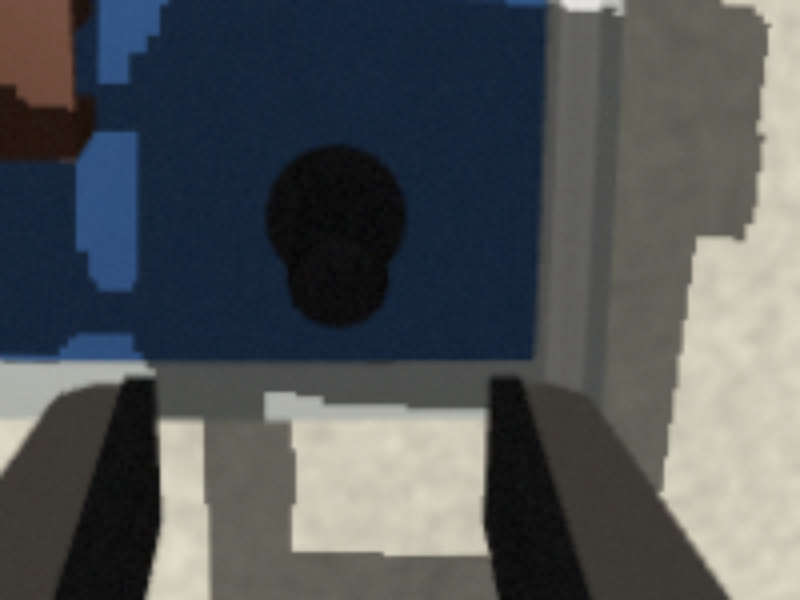

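```bash
python3 - <<'E'
from h import *
import pickle
print(ray('wrist',324.5,249.3,130,pickle.load(open('w3.pkl','rb'))))
E
```

```text
[513.9987455  -13.43803091 130.        ]
```

```bash
python3 -m crank '[30,0,2.5,0, 30,0,0,0, 25,0,0,0, 14,0,0,0, 0,0,0,0, 0,0,0,0]'; python3 -m crank '[0,0,0,0, 0,0,0,0, 0,0,0,0, 0,0,0,0, 0,0,0,0]' 0.1 25
```

```text
time: 22.2
position: [515.6, -13.3, 122.3]
tcp_rot: [0.512, 0.488, 0.512, -0.488]
wrist_force: [0.4, -0.4, 0.7]
finger_gap: 41.5
time: 22.82
position: [515.3, -13.3, 122.0]
tcp_rot: [0.512, 0.488, 0.512, -0.488]
wrist_force: [-1.4, 3.6, 5.5]
finger_gap: 17.4
```

Gripped. Slide along +tool y (bin x), starting gently.

```bash
python3 -m crank '[0,2,0,0, 0,3,0,0, 0,3,0,0, 0,0,0,0]'; python3 -m crank '[0,5,0,0, 0,8,0,0, 0,8,0,0, 0,8,0,0, 0,5,0,0, 0,0,0,0]'
```

```text
time: 23.32
position: [523.3, -12.9, 122.0]
tcp_rot: [0.512, 0.488, 0.512, -0.488]
wrist_force: [-1.0, 3.4, 6.7]
finger_gap: 17.2
time: 24.08
position: [557.7, -11.2, 122.0]
tcp_rot: [0.512, 0.488, 0.512, -0.488]
wrist_force: [0.8, 3.8, 4.5]
finger_gap: 17.4
```

```bash
python3 -m crank '[0,6,0,0, 0,9,0,0, 0,10,0,0, 0,10,0,0, 0,9,0,0, 0,4,0,0, 0,0,0,0]'; python3 -m crank '[0,3,0,0, 0,3,0,0, 0,2,0,0, 0,0,0,0]'
```

```text
time: 24.95
position: [605.6, -8.7, 122.1]
tcp_rot: [0.512, 0.488, 0.512, -0.488]
wrist_force: [-0.4, 5.2, 4.7]
finger_gap: 17.3
time: 25.45
position: [613.1, -8.3, 122.0]
tcp_rot: [0.512, 0.488, 0.512, -0.488]
wrist_force: [-1.4, 3.7, 5.9]
finger_gap: 17.5
```

```bash
python3 -m crank '[0,1.5,0,0, 0,1.5,0,0, 0,0,0,0]'; python3 -m crank '[0,1.5,0,0, 0,0,0,0]'
```

```text
time: 25.82
position: [615.2, -8.2, 122.0]
tcp_rot: [0.511, 0.488, 0.512, -0.488]
wrist_force: [-5.1, 4.0, 8.5]
finger_gap: 17.5
time: 26.08
position: [615.3, -8.2, 122.0]
tcp_rot: [0.51, 0.487, 0.513, -0.489]
wrist_force: [-9.3, 3.7, 14.4]
finger_gap: 17.2
```

```bash
python3 -m crank '[0,-1.5,0,0, 0,0,0,0]'; python3 -m crank '[0,0,0,0, 0,0,0,0, 0,0,0,0, 0,0,0,0]' 0.45; python3 -m crank '[-15,0,0,0, -30,0,0,0, -30,0,0,0, -30,0,0,0, -10,0,0,0, 0,0,0,0, 0,0,0,0]'; python3 - <<'E'
from bench import telemetry, snapshot, get_calibration
import cv2,pickle
c=get_calibration('wrist'); pickle.dump(c,open('w4.pkl','wb'))
for n in ('wrist','scene','side'): cv2.imwrite(f'pics/{n}4.png',snapshot(n)[:,:,::-1])
print(telemetry.get_state())
E
```

```text
time: 26.32
position: [615.2, -8.2, 122.0]
tcp_rot: [0.511, 0.488, 0.512, -0.488]
wrist_force: [-5.0, 3.6, 8.6]
finger_gap: 17.6
time: 26.82
position: [615.9, -8.9, 121.4]
tcp_rot: [0.512, 0.488, 0.512, -0.488]
wrist_force: [0.1, 0.2, 0.4]
finger_gap: 41.4
time: 27.7
position: [615.2, -8.7, 235.4]
tcp_rot: [0.511, 0.487, 0.512, -0.488]
wrist_force: [0.1, -0.6, -0.1]
finger_gap: 41.1
{'time': 27.85, 'joint_positions': array([-1.66418626e-02,  3.37529546e-01,  1.65149433e+00, -3.82124818e-06,
        1.15448494e+00,  1.50632153e+00]), 'dq': array([-9.58013453e-05, -1.15793565e-03, -4.02607127e-03,  1.23651931e-03,
        2.25286076e-04,  1.90147122e-03]), 'tau': array([ 5.59544560e-05, -5.85406709e+01, -3.35240471e+01,  1.77666330e-02,
       -6.80480548e-02, -7.76089337e-06]), 'position': array([615.35491364,  -8.74257947, 235.43435641]), 'tcp_rot': array([ 0.51131701,  0.48743916,  0.51231148, -0.48835942]), 'wrist_force': array([ 0.33714306,  0.36138503, -0.12112647]), 'torque': array([0.01951186, 0.12102085, 0.02118811]), 'finger_gap': 41.467564257161406}
```

View pics/wrist4.png

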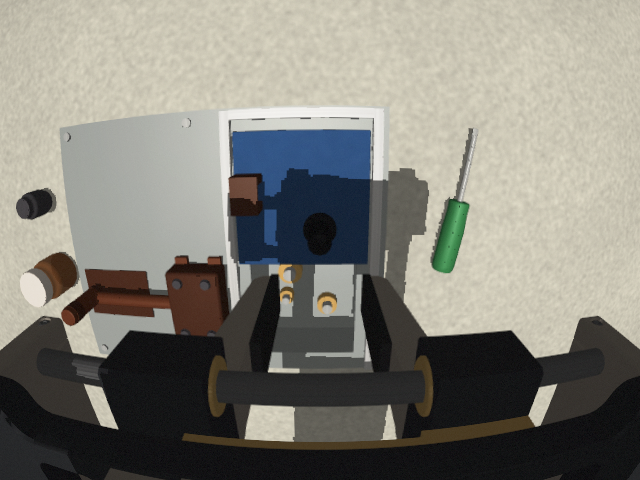

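View pics/side4.png

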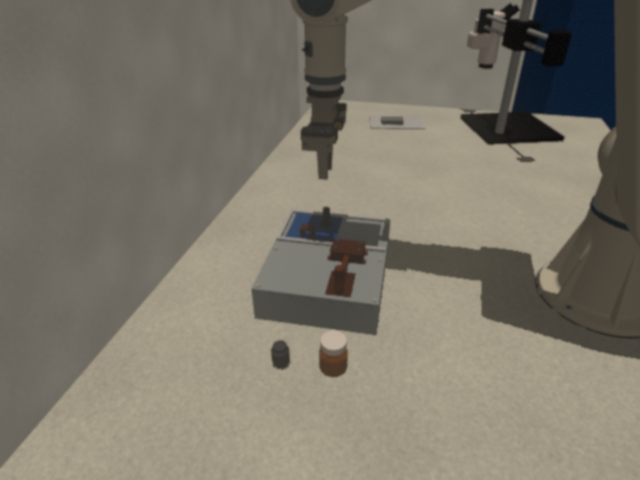

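View pics/scene4.png

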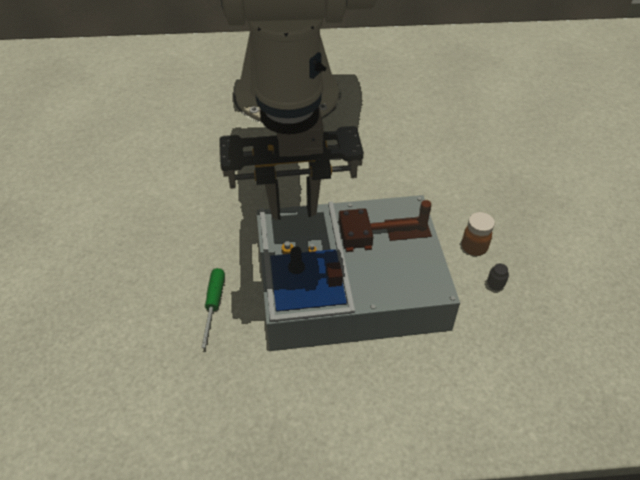

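```bash
python3 - <<'E'
from h import *
import pickle
c=pickle.load(open('w4.pkl','rb'))
print('shutter knob',ray('wrist',319.5,243,130,c),'bolt knob',ray('scene',425.5,205,140))
from bench import job
print(job.hand_in())
E
```

```text
shutter knob [614.02968666  -8.20641385 130.        ] bolt knob [537.36274413 216.8009494  140.        ]
the job is handed in; nothing more can be done
None
```

The bolt is drawn fully back, the shutter is fully open, and the job was handed in at about 27.9 s of the 58 s allowed.

- **Bolt:** I gripped the knob and worked it with four full strokes, pulling until it stopped and pushing home until it stopped. The stop moved out about 3 mm each time, from about 20 mm to about 29 mm. The readings at the stops were 14–17 N, well under the 45 N limit. On the fifth pull it ran freely to its end stop, about 50 mm from home by the tool position.
- **Shutter:** I then slid it open by its knob to its end stop, about 100 mm by the tool position, at about 9 N sideways.
- **Last checks:** I released both knobs and raised the gripper clear; the wrist force read near zero. The final pictures show the shutter open and the bolt drawn. The lens, jar and screwdriver look unmoved in the scene and side pictures; I did not measure their positions.
- **Agreement:** A last camera estimate of the knobs matched the tool readings to about 1–3 mm, which is near the calibration error. No check failed.

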